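# Load a bun into its carton with the sprung ram

### The job

Pack the golden-brown bun on the carton loader's deck: slide it along the deck into the trough against the back wall, then push the red palm plate so that the sprung ram goes fully through its stroke and drives the bun right into the yellow carton. Let the ram spring back, then fold the carton's end flap down so that the mouth is closed, and leave the other things on the bench where they are.

Things in the scene. Friction and masses are not known exactly. Their poses are not given: they have to be found in the camera images.
- loader: hand carton loader fixed to the bench, white and steel. Its frame, in mm, is used below: origin on the bench under the middle of its trough, z up, x away from the robot (it may be yawed a little), y to the left. Deck and trough are level at z = 30. The carton is held right of the trough (-y), the sprung ram left (+y)
- deck_edge (a point): middle of the infeed deck's open edge, towards the robot, loader (-135, 0, 30). The deck runs from here to x = -36 between two guide walls with inner faces at y = +-50, tops at z = 48, and goes on without a step as the trough, x = -36 to +28.5, which ends at a low steel back wall (top at z = 54)
- tube_end (a point): the near end of the fixed steel tube in which the ram's rod slides, on its axis, loader (0, 163, 50); the tube is 30 to 36 across and runs on to y = 315, its top at z = 68
- trough_seat (a point): point on the trough floor where the middle of the bun's underside is when the bun lies against the back wall, midway along the trough (loader frame 5.5, 0, 30); its axes are the loader's
- bun: golden-brown duck-shaped bun, rigid, 90 g: body 46 (x) x 80 (y) x 34 mm with a head bump to 52 mm near its -y end; origin at the centre of its underside. It starts on the infeed deck with its long side roughly along the loader's y
- ram (a joint): travel of the ram in m: 0 sprung back, 0.112 fully in (hard stop). It moves along the loader's -y; the spring pushes back with 2.5 N at 0 and 8 N fully in. White pusher head 44 wide, 35 high, whose face is at y = 54 mm when back (y = -58 fully in, 5 mm inside the carton's mouth)
- ram_handle (a point): on the ram's upright red palm plate (48 wide in x, 12 thick in y, z = 36 to 118 mm): centre of the face to be pushed, the one that looks to +y; at loader (0, 122, 95) mm when the ram is back. Behind it, up to y = 163, only the 12 mm rod (top at z = 56)
- carton_mouth (a point): middle of the lower edge of the carton's open mouth, loader (0, -53, 30) mm; the mouth looks to the loader's +y. Yellow carton, fixed in the loader, inside 64 wide (x), 65 high, 95 deep (y -53 to -148); outside top at z = 97, with a clear window
- flap (a joint): angle in rad of the carton's yellow end flap (56 wide, 60 long, 3 thick), hinged on the upper edge of the mouth: 0 closed (hanging down over the mouth), 1.57 level towards the trough, 3.14 straight up, more leaning back over the carton; it stays where it is left
- flap_hinge (a point): middle of the flap's hinge line, loader (0, -51.5, 96) mm; the hinge runs along the loader's x
- flap_edge (a point): middle of the flap's free edge, 60 mm from the hinge
- spare_bun_a: dark-brown spare bun lying on the bench, 46 x 80 x 52 mm; origin at the centre of its underside. Bystander
- spare_bun_b: second dark-brown spare bun, the same size; origin at the centre of its underside. Bystander
- full_carton: closed yellow carton with a red band, standing loose on the bench, 70 x 98 x 72 mm; origin under its centre. Bystander
- seed_jar: jar with a red cap, 54 mm across, 75 mm tall; origin under its centre. Bystander
- palette_knife: spatula-like palette knife lying on the bench; origin on its underside. Bystander
- icing_bowl: steel bowl, 110 mm across, 50 mm tall; origin under its centre. Bystander

How it is judged:
On the way, in this order (a step that is already met when the one before it is completed fails the run):
1. the bun lies in the trough, within 15 mm of the back wall, in front of the ram and outside the carton (x of bun in the frame of loader between -0.0095 and 0.02 m and y of bun in the frame of loader between -0.03 and 0.03 m and z of bun in the frame of loader below 0.04 m and value of joint ram below 0.03 m), for 0.1 s.
2. the ram is fully in (within 5 mm of its stop) and the bun inside the carton (y of bun in the frame of loader between -0.12 and -0.091 m and x of bun in the frame of loader between -0.02 and 0.02 m and z of bun in the frame of loader below 0.045 m and value of joint ram above 0.107 m), for 0.1 s.
At the end, for the whole second after the job is handed in: the bun lies at rest wholly inside the carton (its middle at least 38 mm behind the mouth), the ram has sprung back to within 10 mm of its start, and the flap is closed to within 0.15 rad (y of bun in the frame of loader between -0.12 and -0.091 m and x of bun in the frame of loader between -0.02 and 0.02 m and z of bun in the frame of loader below 0.045 m and value of joint ram below 0.01 m and value of joint flap below 0.15 rad and linear speed of bun below 0.02 m/s); the robot touches nothing.
It fails at once if another thing on the bench is moved by more than 40 mm (distance of any of spare_bun_a, spare_bun_b, full_carton, seed_jar, palette_knife, icing_bowl from where it was at the start of the episode above 0.04 m).
It also fails if it takes over 64 s, if anything falls off the work surface, if the arm or the gripper's body presses on something with over 40 N, if the wrist force passes 120 N, or if a joint passes its speed limit or range.

### The arm

A 6-joint arm with a two-finger parallel gripper is mounted at the origin on the work surface. World frame = base frame: x ahead of the robot, y to its left, z up, the work surface at z = 0. Lengths are in m, angles in rad, forces in N, time in s.
With the tool pointing down it reaches from about 0.35 to 0.85 m from the base axis. Payload 8.1 kg.
Tool frame: the origin (TCP) lies at the very end of the fingers, on their centre line; the grasp point (between the pads) lies 19 mm behind it; z points along the fingers, y is the line along which they close (so a half turn about z gives the same grasp; the last joint's range is limited). The gripper opens to 85 mm and grips with 20 to 120 N. Pads are 22 mm wide; open, the fingers measure 114 mm over their backs; the gripper's body (76 mm by 85 mm) begins 54 mm behind the grasp point. The pads swing forward as they close: fully open they stand 13 mm farther back than shut.
Start: joints at [-1.322, 0.13, 1.488, -0, 1.523, -0.085], TCP at [0.197, -0.567, 0.192] pointing down, gripper open.
Joint ranges: [-2.96, 2.96], [-0.89, 2.26], [0.02, 2.5], [-1.34, 4.48], [0, 2.73], [-2.66, 2.66]. Speed limits (rad/s): [2.39, 2.39, 2.79, 3.14, 3.14, 3.14].

### API

Orientations are given as a unit quaternion [w, x, y, z].
In Python, from plant import observe, read_camera, workorder gives the robot as it stands.
- The arm moves only by the tool play_rows, never from a script. Its argument "commands" is one flat list of numbers, 7 for each row, row after row: the shift along the tool's x, y, z in cm, then the turn, a rotation vector about the tool's x, y, z in rad, then the closure, from -1 (fully open) to 1 (shut). A call has 1 to 10 rows; each row is the pose to reach, as a shift and turn from the pose commanded when the call began, along the tool's axes at that moment; what a row does not reach only later rows make up. A row lasts 1/10 s, in which the tool goes at most 50 mm and 8.59 degrees, less where a joint would pass 70% of its speed; a pose out of reach is approached as far as the arm can. A call with a gripper value outside its range is refused whole. The fingers move at their own pace and stop on an object; "grip_force" is the grip in N (left out, the last holds). Time passes only in rows, so rows that repeat a pose let the fingers close. It gives the time, the measured TCP pose, the force, the opening and the grip force at its end, in the units of the state.
- observe(): the state, without advancing time (a new reading comes with each control period).
- read_camera(name): name is "scene" or "top" or "wrist"; returns a dict with "color" (420x560x3 uint8, blue, green, red), "mtx" (3x3 intrinsics, pixels), "view" (4x4, takes a point from world to camera coordinates). Camera axes: x right, y up, looking along -z (the intrinsics and any distortion apply to the point x, -y, -z); pixel columns grow to the right and rows downward; lengths in m; the calibration is good to about 2 mm. A picture is of the moment at which its call begins. There is no depth.
- workorder.close_job(): hands the job in; it is judged then, once.
The state is a dict: "time": time; "joint_pos": joint angles; "dq": joint speeds; "tau": joint torques, N m; "eef_pos": TCP position; "ee_rot": TCP orientation; "ft_force": force on the tool from outside, world axes, zero at the start; "torque": the same for the moment, N m; "grip_width": finger opening in m; "finger_force": force on a finger pad.
Only numpy, scipy, OpenCV 4.12 (cv2) and the standard library are available. Lean on these libraries where they do the work, as an engineer would, in place of code of your own. Each camera call takes 0.05 s, during which the arm holds its last target. There are 200 camera calls.

## Working session

There is one attempt and no reset: what is moved stays moved. The work goes in short steps, Python scripts to look and compute and a tool call to move; the robot and the scene stay as the last step left them, time stands still between calls to the robot, and variables do not carry over. Pictures are saved under pics/ and viewed, at most 10 in all, crops included, and the job is handed in when it is done.

Besides the shell and the picture viewer there is one more tool, called after "Request:" in YAML: its name, and indented under it one key for each argument. play_rows: Moves the arm, as the interface text tells. Its arguments: {"type":"object","properties":{"commands":{"type":"array","items":{"type":"number"}},"grip_force":{"type":"number"}},"required":["commands"]}

```bash
ls; mkdir -p pics
python3 - <<'E'
from plant import observe, read_camera
import cv2,numpy as np
print(observe())
for n in("scene","top"):
    r=read_camera(n);cv2.imwrite(f"pics/{n}0.png",r["color"]);print(n,r["mtx"].tolist(),np.round(r["view"],4).tolist(),[k for k in r])
E
```

```text
pics
{'time': 0.0, 'joint_pos': array([-1.32240523e+00,  1.31175102e-01,  1.48930872e+00, -1.38944571e-05,
        1.52299540e+00, -8.54012811e-02]), 'dq': array([-1.25962280e-05,  7.43101342e-04,  3.30027565e-04,  4.73810378e-04,
       -7.19479281e-04,  1.24897454e-03]), 'tau': array([ 1.03867771e-05, -5.69401753e+01, -5.00551021e+01, -3.52663556e-04,
        1.48168160e-02,  7.35674263e-06]), 'eef_pos': array([ 0.19643489, -0.56625884,  0.19052001]), 'ee_rot': array([-9.39586257e-04,  9.86104634e-01,  1.66122730e-01, -8.37035450e-05]), 'ft_force': array([-0.86717437,  0.64044077,  0.05060031]), 'torque': array([ 0.01665416, -0.01599918, -0.05250899]), 'finger_force': 0.0, 'grip_width': 0.08512541900644957}
scene [[498.97012640202877, 0.0, 282.38551167370457], [0.0, 498.97012640202877, 208.92725448797822], [0.0, 0.0, 1.0]] [[0.6711, 0.7413, 0.0064, -0.4751], [-0.6232, 0.5594, 0.5465, 0.2961], [0.4015, -0.3708, 0.8374, -1.2227], [0.0, 0.0, 0.0, 1.0]] ['color', 'mtx', 'view']
top [[409.2229991958794, 0.0, 282.869143164933], [0.0, 409.2229991958794, 204.33757447702877], [0.0, 0.0, 1.0]] [[0.0085, -1.0, -0.0015, 0.0573], [0.9793, 0.008, 0.2024, -0.6404], [-0.2024, -0.0032, 0.9793, -0.7679], [0.0, 0.0, 0.0, 1.0]] ['color', 'mtx', 'view']
```

View pics/scene0.png

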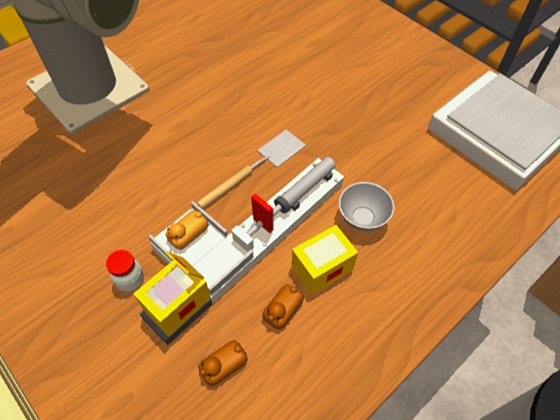

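View pics/top0.png

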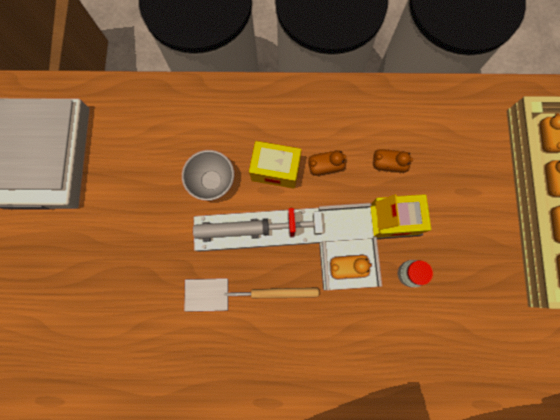

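The top view shows the loader: its deck is around (350,265) with the bun at (350,267), and the carton is at (402,214). The red plate is at (292,222) and the tube at (232,229), with the knife close to the deck and tube. I'll enlarge both views to get exact points.

Run:
```python
import cv2
a=cv2.imread("pics/top0.png")[190:300,185:445];cv2.imwrite("pics/t1.png",cv2.resize(a,None,fx=3,fy=3,interpolation=cv2.INTER_CUBIC))
a=cv2.imread("pics/scene0.png")[150:350,130:350];cv2.imwrite("pics/s1.png",cv2.resize(a,None,fx=3,fy=3,interpolation=cv2.INTER_CUBIC))
```

```text
(no output)
```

View pics/t1.png

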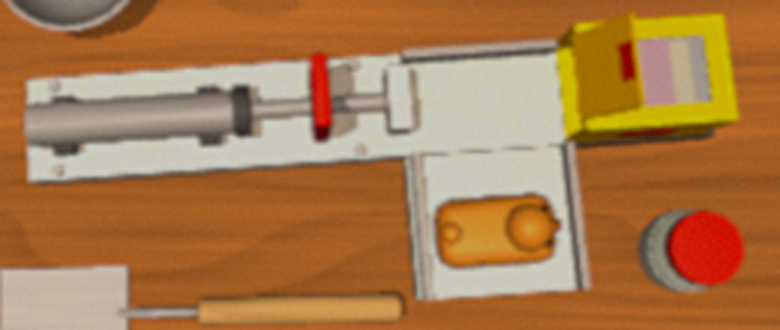

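View pics/s1.png

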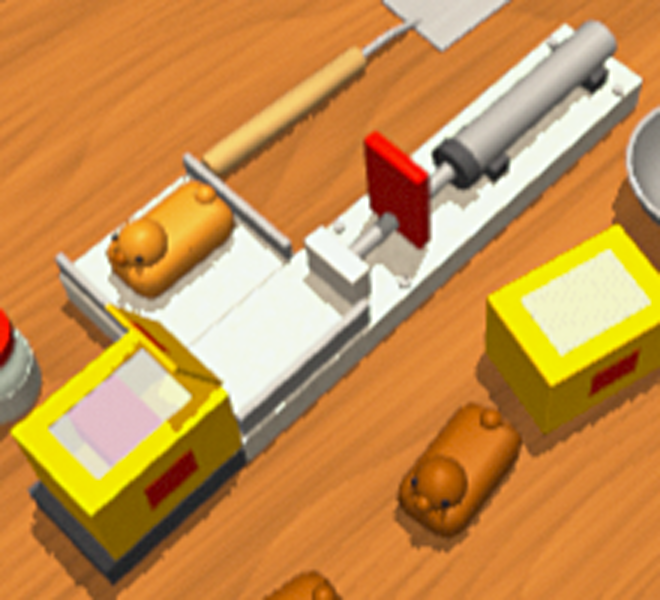

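The crops show the flap leaning back over the carton: its free edge is at about (635,15)-(640,110) in t1 and its hinge at about (572,25)-(578,132). I'll fit the loader pose from known corners in both views.

```bash
cat > h.py <<'E'
import numpy as np,cv2
from scipy.spatial.transform import Rotation as R
from plant import observe, read_camera
def proj(c,P):
    P=np.atleast_2d(P);q=P@c["view"][:3,:3].T+c["view"][:3,3];q=q*[1,-1,-1]
    p=q@np.asarray(c["mtx"]).T;return p[:,:2]/p[:,2:]
def ray(c,uv):
    uv=np.atleast_2d(uv);V=c["view"];d=np.linalg.solve(c["mtx"],np.c_[uv,np.ones(len(uv))].T).T*[1,-1,-1]
    return -V[:3,:3].T@V[:3,3],d@V[:3,:3]
def onz(c,uv,z):
    o,d=ray(c,uv);return o+d*((z-o[2])/d[:,2:])
def l2w(L,P):
    P=np.atleast_2d(P)/1000.;a=L[2];M=np.array([[np.cos(a),-np.sin(a),0],[np.sin(a),np.cos(a),0],[0,0,1]])
    return P@M.T+[L[0],L[1],0]
def w2l(L,P):
    a=L[2];M=np.array([[np.cos(a),-np.sin(a),0],[np.sin(a),np.cos(a),0],[0,0,1]])
    return (np.atleast_2d(P)-[L[0],L[1],0])@M*1000
E
cat > fit.py <<'E'
from h import *
from scipy.optimize import least_squares
T=read_camera("top");S=read_camera("scene")
t=[((733,118),(-35,-151,97)),((722,14),(35,-151,97)),((312,57),(24,122,118)),((316,139),(-24,122,118)),((386,67),(22,64,65)),
   ((410,130),(-22,54,65)),((233,87),(18,163,60))]
s=[((15,432),(-35,-151,97)),((93,512),(35,-151,97)),((240,405),(35,-53,97)),((367,141),(-24,110,118)),((413,182),(24,110,118)),((430,178),(24,122,118)),((307,238),(-22,54,65)),((350,272),(22,54,65))]
tu=np.array([[ (p[0]+.5)/3-.5+185,(p[1]+.5)/3-.5+190] for p,_ in t]);su=np.array([[ (p[0]+.5)/3-.5+130,(p[1]+.5)/3-.5+150] for p,_ in s])
tp=np.array([q for _,q in t],float);sp=np.array([q for _,q in s],float)
j=onz(T,np.array([[ (x+.5)/3-.5+185,(y+.5)/3-.5+190] for x,y in ((415,156),(570,143))]),.03)
def f(L): return np.r_[(proj(T,l2w(L,tp))-tu).ravel(),(proj(S,l2w(L,sp))-su).ravel(),(w2l(L,j)[:,0]+36)*.5]
r=least_squares(f,[.58,-.07,0.08],loss="soft_l1");L=r.x;print(L)
n=len(tu)
print(np.round(f(L)[:2*n].reshape(-1,2),1).tolist());print(np.round(f(L)[2*n:-2].reshape(-1,2),1).tolist(),f(L)[-2:])
np.save("L.npy",L)
q=lambda p:[[ (x+.5)/3-.5+185,(y+.5)/3-.5+190] for x,y in p]
print("deck front",w2l(L,onz(T,q([(428,298),(580,290)]),.03)))
h=cv2.cvtColor(T["color"],cv2.COLOR_BGR2HSV);m=cv2.inRange(h,(8,150,140),(25,255,255))
mm=np.zeros_like(m);c=proj(T,l2w(L,[(-125,42,35),(-125,-42,35),(-40,-42,35),(-40,42,35)])).astype(int);cv2.fillPoly(mm,[c],255)
cs=max(cv2.findContours(m&mm,0,1)[0],key=cv2.contourArea)
w=w2l(L,onz(T,cs[:,0,:].astype(float),.047));rr=cv2.minAreaRect(w[:,:2].astype(np.float32));print("bun",rr)
# flap edge, t1 free edge & s1
print("flap: rays from top at z .1-.16")
def tri(a,b):
    o1,d1=ray(T,q([a]));o2,d2=ray(S,[[ (b[0]+.5)/3-.5+130,(b[1]+.5)/3-.5+150]])
    A=np.c_[d1[0],-d2[0]];k=np.linalg.lstsq(A,o2-o1,rcond=None)[0];p,q2=o1+d1[0]*k[0],o2+d2[0]*k[1];return w2l(L,(p+q2)/2),np.linalg.norm(p-q2)
print(tri((641,110),(107,306)),tri((632,14),(170,350)))
print("knife",w2l(L,onz(T,q([(205,305),(400,295),(400,318),(125,312)]),.01)),"jar",w2l(L,onz(T,q([(706,247)]),.075)))
print("others",w2l(L,onz(T,[(275,165),(327,162),(392,160),(209,176)],.05)))
E
python3 fit.py
```

```text
[ 0.6080009  -0.06752758  0.08852073]
[[0.4, 0.3], [-1.4, -0.2], [-2.5, -0.2], [-1.7, -2.6], [1.2, 0.2], [0.3, 0.3], [3.8, -0.3]]
[[-0.5, 0.1], [0.9, 1.1], [-2.8, -4.3], [-2.2, -1.5], [1.6, -0.0], [0.5, -2.8], [-1.3, 1.1], [1.1, 3.9]] [0.31055389 0.50183606]
deck front [[-132.29007104   50.08876091   30.        ]
 [-135.25229929  -53.46548106   30.        ]]
bun ((-91.90270233154297, 1.0011672973632812), (42.822940826416016, 80.27108001708984), 0.3403320014476776)
flap: rays from top at z .1-.16
(array([[-30.61670576, -76.62686638, 147.42205172]]), np.float64(0.0011936390963870594)) (array([[ 24.30287753, -74.45510539, 166.39245713]]), np.float64(0.0008357471057494814))
knife [[-124.81721563  202.85464135   10.        ]
 [-128.87213442   67.19937712   10.        ]
 [-144.41582037   68.71832848   10.        ]
 [-125.12021887  258.5019438    10.        ]] jar [[-114.08894796 -128.1751622    75.        ]]
others [[ 132.57504118  136.42463017   50.        ]
 [ 130.31677657   26.02189347   50.        ]
 [ 123.63247368 -111.8828798    50.        ]
 [ 119.68736341  276.80822727   50.        ]]
```

```bash
cat > ov.py <<'E'
from h import *
def overlay(name,L,x0,y0,w,h,k=3):
    c=read_camera(name);im=cv2.resize(c["color"][y0:y0+h,x0:x0+w],None,fx=k,fy=k,interpolation=cv2.INTER_CUBIC)
    segs=[[(-36,50,30),(-36,-50,30)],[(-135,50,30),(-135,-50,30),(-36,-50,30)],[(-135,50,30),(-36,50,30)],[(-135,50,48),(-36,50,48)],[(-135,-50,48),(-36,-50,48)],[(28.5,50,54),(28.5,-50,54)],
     [(-24,110,118),(24,110,118),(24,122,118),(-24,122,118),(-24,110,118)],[(24,110,118),(24,110,36),(-24,110,36)],[(-32,-53,97),(32,-53,97),(32,-148,97),(-32,-148,97),(-32,-53,97)],[(0,163,68),(0,315,68)],[(-22,54,65),(22,54,65)]]
    for s in segs:
        p=np.round((proj(c,l2w(L,s))-[x0,y0]+.5)*k-.5).astype(int)
        cv2.polylines(im,[p],False,(255,0,255),1)
    return im
E
python3 - <<'E'
from ov import *
L=np.load("L.npy")
a=overlay("top",L,190,190,260,110);b=overlay("scene",L,130,160,230,200,)
H=b.shape[0];a=cv2.resize(a,None,fx=.95,fy=.95)
b=cv2.resize(b,None,fx=.48,fy=.48)
# put: top crop, scene crop below
W=800;im=np.zeros((600,W,3),np.uint8);im[:a.shape[0],:a.shape[1]]=a
b=overlay("scene",L,140,200,260,90)
im[a.shape[0]+4:a.shape[0]+4+b.shape[0],:b.shape[1]]=b
cv2.imwrite("pics/ov1.png",im)
E
```

```text
(no output)
```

View pics/ov1.png

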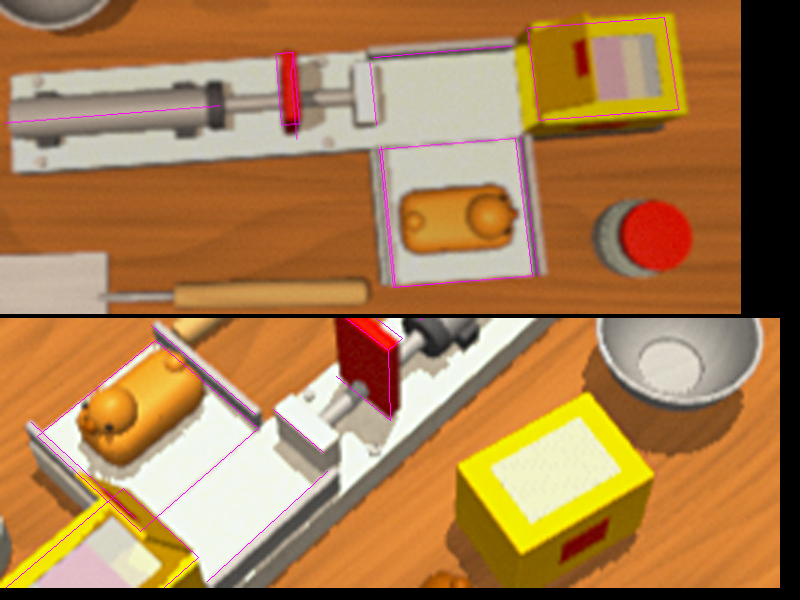

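Run:
```python
from h import *
T=read_camera("top");im=T["color"].astype(int);h=cv2.cvtColor(T["color"],cv2.COLOR_BGR2HSV)
red=((im[:,:,2]>120)&(im[:,:,1]<50)&(im[:,:,0]<60))
for r in range(204,240):
    c=np.where(red[r,270:310])[0]+270
    if len(c): print(r,c.min(),c.max(),end="; ")
print()
# base edges: white vs wood by saturation per column
s=h[:,:,1]
for c in range(196,380,12):
    col=np.where(s[200:262,c]<90)[0]+200
    v=h[200:262,c,2]
    tb=np.where((s[210:250,c]<90)&(h[210:250,c,2]<175))[0]+210
    print(c,col.min(),col.max(),"tube",tb.min() if len(tb) else None,tb.max() if len(tb) else None)
```

```text
208 289 292; 209 289 293; 210 289 292; 211 289 292; 212 289 293; 213 289 293; 214 289 293; 215 289 293; 216 289 293; 217 289 293; 218 289 293; 219 289 293; 220 289 294; 221 289 294; 222 289 294; 223 289 294; 224 290 294; 225 290 294; 226 290 295; 227 289 295; 228 290 294; 229 290 294; 230 290 294; 231 290 294; 232 291 292; 
196 216 250 tube 224 238
208 215 250 tube 215 249
220 214 249 tube 214 249
232 214 248 tube 222 248
244 213 247 tube 221 247
256 212 246 tube 218 246
268 211 245 tube 211 245
280 210 245 tube 210 245
292 237 244 tube 237 244
304 209 243 tube 212 243
316 208 242 tube 233 242
328 206 261 tube 210 241
340 206 256 tube 240 240
352 204 255 tube None None
364 204 254 tube None None
376 238 261 tube 238 246
```

```bash
cat > fit2.py <<'E'
from h import *
from scipy.optimize import least_squares
T=read_camera("top");S=read_camera("scene")
d=onz(T,[(196,250.3),(316,242.3),(196,216),(316,208)],.025);
for a,b in((0,1),(2,3)):
    v=d[a]-d[b];print("yaw",np.arctan2(-v[0],v[1]))
yaw=np.mean([np.arctan2(-(d[a]-d[b])[0],(d[a]-d[b])[1]) for a,b in((0,1),(2,3))])
q=lambda p:[((x/.95+.5)/3-.5+190,(y/.95+.5)/3-.5+190) for x,y in p]   # ov1 top
s=lambda p:[((x+.5)/3-.5+140,(y-317+.5)/3-.5+200) for x,y in p]
tu=np.array([(288.5,208.0),(292.8,208.0)]+q([(393,287)]))
tp=np.array([(24,122,118),(24,110,118),(-135,50,30)],float)
su=np.array(s([(388,352),(400,338),(390,419),(323,451),(277,411)]))
sp=np.array([(24,110,118),(24,122,118),(24,110,36),(22,54,65),(-22,54,65)],float)
j=onz(T,q([(382,149),(518,138)]),.03)
def f(p):
    L=[p[0],p[1],p[2]]
    return np.r_[(proj(T,l2w(L,tp))-tu).ravel(),(proj(S,l2w(L,sp))-su).ravel(),(w2l(L,j)[:,0]+36)*.4,(p[2]-yaw)*300]
r=least_squares(f,[.6,-.07,.07],loss="soft_l1");L=r.x;print(L);e=f(L)
print(np.round(e[:6].reshape(-1,2),1).tolist(),np.round(e[6:16].reshape(-1,2),1).tolist(),e[16:]);np.save("L.npy",L)
E
python3 fit2.py
python3 - <<'E'
from ov import *
L=np.load("L.npy")
a=overlay("top",L,190,190,260,110);a=cv2.resize(a,None,fx=.95,fy=.95)
im=np.zeros((600,800,3),np.uint8);im[:a.shape[0],:a.shape[1]]=a
b=overlay("scene",L,140,200,260,90)
im[a.shape[0]+4:a.shape[0]+4+b.shape[0],:b.shape[1]]=b
cv2.imwrite("pics/ov2.png",im)
E
```

```text
yaw 0.07494481646241158
yaw 0.07596633514601747
[ 0.60763527 -0.06848161  0.07627142]
[[-1.7, -0.1], [0.3, -0.6], [-0.4, -0.1]] [[-0.2, -0.3], [0.5, 0.3], [-0.2, 0.5], [-0.3, 0.4], [-1.5, -0.6]] [-0.09043058  0.42221654  0.24475264]
```

View pics/ov2.png

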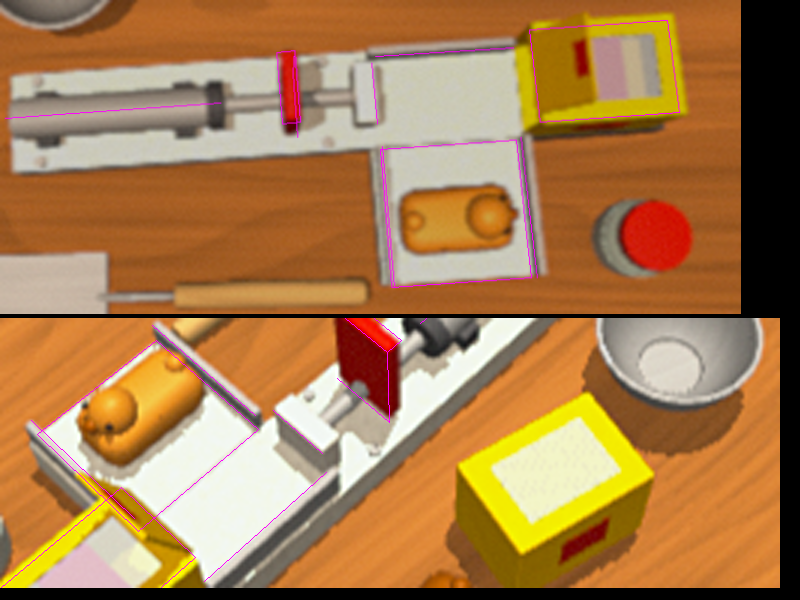

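The overlay now matches the walls, plate and join to about 3 mm. The bun is near loader (-92,1), roughly square to the walls. Next is a helper that gives shifts in tool axes.

```bash
cat > go.py <<'E'
# go.py heading_offset x y z [x y z ...] : loader mm targets -> tool-frame shift (cm) and turn from measured pose
import sys
from h import *
L=np.load("L.npy");o=observe();q=o["ee_rot"];M=R.from_quat([q[1],q[2],q[3],q[0]])
a=L[2]+float(sys.argv[1]);D=R.from_matrix(np.c_[[np.cos(a),np.sin(a),0],[np.sin(a),-np.cos(a),0],[0,0,-1]])
print("t %.2f"%o["time"],"loader",w2l(L,o["eef_pos"]).round(1),"F",o["ft_force"].round(1),"grip",round(o["grip_width"],4),"j",o["joint_pos"].round(2))
print("turn",(M.inv()*D).as_rotvec().round(3))
for p in np.array(sys.argv[2:],float).reshape(-1,3): print(p,"shift cm",(M.inv().apply(l2w(L,p)[0]-o["eef_pos"])*100).round(2))
E
python3 go.py 0 -138 0 130 -138 0 37
python3 - <<'E'
from h import *
L=np.load("L.npy");T=read_camera("top");h=cv2.cvtColor(T["color"],cv2.COLOR_BGR2HSV);m=cv2.inRange(h,(8,150,110),(25,255,255))
mm=np.zeros_like(m);cv2.fillPoly(mm,[proj(T,l2w(L,[(-128,46,35),(-128,-46,35),(-40,-46,35),(-40,46,35)])).astype(int)],255)
cs=max(cv2.findContours(m&mm,0,1)[0],key=cv2.contourArea)
print(cv2.minAreaRect(w2l(L,onz(T,cs[:,0,:].astype(float),.045))[:,:2].astype(np.float32)))
E
```

```text
t 0.60 loader [[-447.8 -465.6  191.6]] F [ 0.7 -0.1 -0.4] grip 0.0854 j [-1.32  0.13  1.49 -0.    1.52 -0.09]
turn [-0.     0.     0.258]
[-138.    0.  130.] shift cm [ 41.82 -37.14   6.16]
[-138.    0.   37.] shift cm [ 41.82 -37.14  15.46]
((-91.0626220703125, 0.5225791931152344), (43.30142593383789, 80.50270080566406), 0.16702088713645935)
```

Request:
play_rows:
  commands: [41.8,-37.1,4,0,0,0.258,0.06,41.8,-37.1,4,0,0,0.258,0.06,41.8,-37.1,4,0,0,0.258,0.06,41.8,-37.1,4,0,0,0.258,0.06,41.8,-37.1,4,0,0,0.258,0.06,41.8,-37.1,4,0,0,0.258,0.06,41.8,-37.1,4,0,0,0.258,0.06,41.8,-37.1,4,0,0,0.258,0.06,41.8,-37.1,4,0,0,0.258,0.06,41.8,-37.1,4,0,0,0.258,0.06]
  grip_force: 20

```text
time: 1.65
eef_pos: [0.4414, -0.13, 0.1563]
ee_rot: [0.0, 0.999, 0.038, 0.001]
ft_force: [1.1, -0.3, -0.3]
grip_width: 0.0405
finger_force: 0.0
```

```bash
python3 go.py 0 -138 0 130 -138 0 37
```

```text
t 1.65 loader [[-170.5  -48.7  156.3]] F [ 1.1 -0.3 -0.3] grip 0.0405 j [-0.4  -0.24  1.91 -0.    1.47  1.1 ]
turn [ 0.001 -0.001 -0.001]
[-138.    0.  130.] shift cm [ 3.24 -4.88  2.63]
[-138.    0.   37.] shift cm [ 3.23 -4.88 11.93]
```

Request:
play_rows:
  commands: [3.2,-4.9,0,0,0,0,0.06,3.2,-4.9,0,0,0,0,0.06,3.2,-4.9,3,0,0,0,0.06,3.2,-4.9,6,0,0,0,0.06,3.2,-4.9,6,0,0,0,0.06,3.2,-4.9,6,0,0,0,0.06]

```text
time: 2.25
eef_pos: [0.4682, -0.0809, 0.0961]
ee_rot: [-0.0, 0.999, 0.038, -0.001]
ft_force: [-0.5, 0.8, 0.1]
grip_width: 0.0404
finger_force: 0.0
```

```bash
python3 go.py 0 -138 0 130 -138 0 38
```

```text
t 2.25 loader [[-140.    -1.7   96.1]] F [-0.5  0.8  0.1] grip 0.0404 j [-0.28 -0.14  1.94 -0.    1.35  1.22]
turn [-0.     0.001 -0.001]
[-138.    0.  130.] shift cm [ 0.19 -0.17 -3.39]
[-138.    0.   38.] shift cm [ 0.2  -0.17  5.81]
```

Request:
play_rows:
  commands: [0.2,-0.2,3,0,0,0,0.06,0.2,-0.2,5,0,0,0,0.06,0.2,-0.2,5.8,0,0,0,0.06,0.2,-0.2,5.8,0,0,0,0.06]

```text
time: 2.65
eef_pos: [0.4706, -0.0788, 0.0384]
ee_rot: [-0.0, 0.999, 0.038, -0.0]
ft_force: [0.6, 0.1, 0.2]
grip_width: 0.0399
finger_force: 0.0
```

```bash
python3 go.py 0 -60 0 38 -29 0 38
python3 - <<'E'
from h import *
r=read_camera("scene");cv2.imwrite("pics/s2.png",cv2.resize(r["color"][150:350,100:360],None,fx=3,fy=3))
E
```

```text
t 2.65 loader [[-1.374e+02  1.000e-01  3.840e+01]] F [0.6 0.1 0.2] grip 0.0399 j [-0.27 -0.07  1.98 -0.    1.23  1.22]
turn [-0.     0.    -0.001]
[-60.   0.  38.] shift cm [7.74 0.   0.04]
[-29.   0.  38.] shift cm [10.84  0.    0.04]
```

View pics/s2.png

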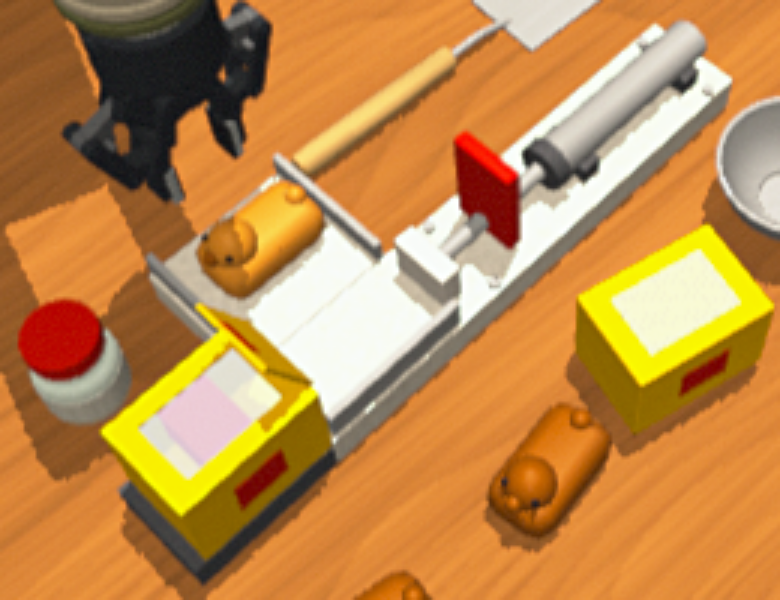

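Run:
```python
from h import *
L=np.load("L.npy");r=read_camera("scene")
for n,p in {"tips":[(-138,-25,38),(-138,25,38)],"corner":[(-135,-50,30),(-135,50,30)]}.items(): print(n,(proj(r,l2w(L,p))-[100,150])*3)
cv2.imwrite("pics/chk.png",r["color"]); r2=read_camera("wrist");cv2.imwrite("pics/w.png",r2["color"])
print(np.round(r2["view"],3))
```

```text
tips [[181.51974927 231.80092942]
 [241.35950165 184.5869929 ]]
corner [[156.28653391 265.22941319]
 [275.10891108 170.93581733]]
[[ 0.076 -0.997  0.003 -0.116]
 [ 0.947  0.072 -0.313 -0.447]
 [ 0.312  0.026  0.95  -0.382]
 [ 0.     0.     0.     1.   ]]
```

Request:
play_rows:
  commands: [0,0,0,0,0,0,1,0,0,0,0,0,0,1,0,0,0,0,0,0,1,0,0,0,0,0,0,1,0,0,0,0,0,0,1,0,0,0,0,0,0,1]

```text
time: 3.4
eef_pos: [0.4705, -0.0785, 0.0379]
ee_rot: [0.0, 0.999, 0.038, -0.0]
ft_force: [-0.2, 1.2, -0.3]
grip_width: -0.0001
finger_force: 0.0
```

Run:
```python
from h import *
L=np.load("L.npy");r=read_camera("scene");w=read_camera("wrist")
p=proj(r,l2w(L,[(-138,0,38),(-127,0,38)]))
a=cv2.resize(r["color"][150:250,100:230],None,fx=3,fy=3)
for u in p: cv2.circle(a,tuple(((u-[100,150])*3).astype(int)),3,(255,0,255),1)
b=cv2.resize(w["color"],(390,292));print(p,observe()["grip_width"])
cv2.imwrite("pics/c3.png",np.hstack([a[:292],b]))
```

```text
[[170.58246487 219.31704313]
 [174.2213821  222.64003594]] 0.0002579530568491809
```

View pics/c3.png

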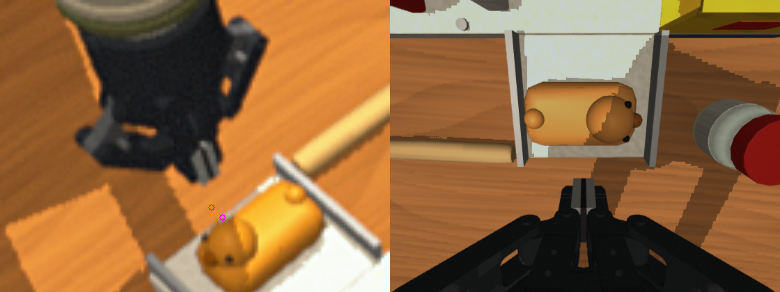

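Run:
```python
from h import *
L=np.load("L.npy");r=read_camera("scene");w=read_camera("wrist")
for a,b in(((193,178),(205,183)),((193,185),(205,183))):
    o1,d1=ray(w,[[a[0]*560/390,a[1]*420/292.]]);o2,d2=ray(r,[[100+b[0]/3,150+b[1]/3]])
    k=np.linalg.lstsq(np.c_[d1[0],-d2[0]],o2-o1,rcond=None)[0]
    p,q=o1+k[0]*d1[0],o2+k[1]*d2[0];print(w2l(L,[p,q]))
print("tcp in wrist crop",proj(w,l2w(L,[(-138,0,38),(-127,0,38),(-138,0,57),(-127,0,57)]))*[390/560,292/420])
# loader points seen by wrist: wall front corners inner
print(proj(w,l2w(L,[(-135,50,48),(-135,-50,48),(-135,50,30),(-135,-50,30)]))*[390/560,292/420])
```

```text
[[-132.46952871   -0.16792419   72.60951914]
 [-133.74596424   -0.75575485   73.2541278 ]]
[[-139.5923476    -0.1713795    69.5955773 ]
 [-136.97745935    0.69541938   68.17856693]]
tcp in wrist crop [[192.76368794 165.29948186]
 [192.76080803 153.15761521]
 [192.76263072 175.25475071]
 [192.75943754 162.0740538 ]]
[[130.38787307 166.91698212]
 [255.08017938 166.8716564 ]
 [135.57283628 158.47962043]
 [249.90622075 158.44508238]]
```

The drawn fingertips sit well above the reported TCP, by about 25–30 mm. A gentle touch on the deck will show where they really end.

Request:
play_rows:
  commands: [1.0,0,0,0,0,0,1,1.0,0,0.3,0,0,0,1,1.0,0,0.5,0,0,0,1,1.0,0,0.7,0,0,0,1,1.0,0,0.8,0,0,0,1,1.0,0,0.9,0,0,0,1,1.0,0,1.0,0,0,0,1,1.0,0,1.0,0,0,0,1]

```text
time: 4.4
eef_pos: [0.4804, -0.0777, 0.0278]
ee_rot: [-0.0, 0.999, 0.038, -0.0]
ft_force: [0.8, 0.3, -0.5]
grip_width: 0.0002
finger_force: 0.0
```

Request:
play_rows:
  commands: [0,0,0.2,0,0,0,1,0,0,0.4,0,0,0,1,0,0,0.6,0,0,0,1,0,0,0.8,0,0,0,1,0,0,0.8,0,0,0,1]

```text
time: 4.9
eef_pos: [0.4802, -0.0776, 0.0195]
ee_rot: [-0.0, 0.999, 0.038, -0.0]
ft_force: [-0.5, -0.2, -0.7]
grip_width: 0.0003
finger_force: 0.0
```

Request:
play_rows:
  commands: [0,0,0.2,0,0,0,1,0,0,0.4,0,0,0,1,0,0,0.6,0,0,0,1,0,0,0.8,0,0,0,1,0,0,0.8,0,0,0,1]

```text
time: 5.4
eef_pos: [0.4802, -0.0776, 0.0115]
ee_rot: [-0.0, 0.999, 0.038, -0.0]
ft_force: [0.1, 0.4, -1.0]
grip_width: -0.0005
finger_force: 0.0
```

Run:
```python
from h import *
L=np.load("L.npy");r=read_camera("scene");w=read_camera("wrist")
a=cv2.resize(r["color"][150:250,100:230],None,fx=3,fy=3)
b=cv2.resize(w["color"][180:390,140:420],None,fx=390/280,fy=292/210)
cv2.imwrite("pics/c4.png",np.hstack([a[:292],b[:292]]))
```

```text
(no output)
```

View pics/c4.png

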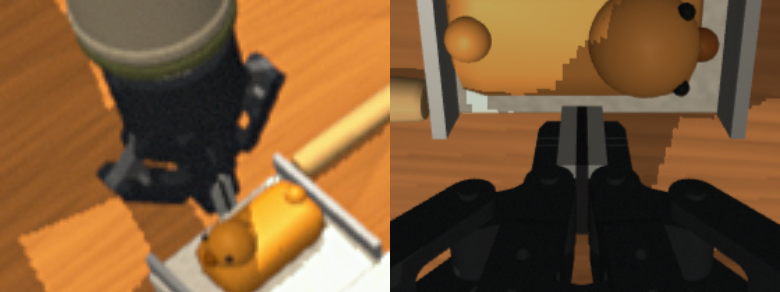

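Run:
```python
from h import *
L=np.load("L.npy");r=read_camera("scene");w=read_camera("wrist");print(w2l(L,observe()["eef_pos"]))
C=-w["view"][:3,:3].T@w["view"][:3,3];print("wrist cam loader",w2l(L,C))
for a,b in(((277.8,257),(100+225/3,150+212/3)),((277.8,257),(100+222/3,150+215/3))):
    o1,d1=ray(w,[a]);o2,d2=ray(r,[b]);k=np.linalg.lstsq(np.c_[d1[0],-d2[0]],o2-o1,rcond=None)[0]
    print(w2l(L,[o1+k[0]*d1[0],o2+k[1]*d2[0]]))
g=cv2.cvtColor(w["color"],cv2.COLOR_BGR2GRAY);print(g[245:300:2,274],g[245:300:2,282])
# deck front edge seen in wrist: column 215 brightness transition
print([ (v,w["color"][v,215].tolist()) for v in range(236,270,2)])
print("pred deck edge",proj(w,l2w(L,[(-135,20,30),(-135,0,30),(-135,50,48),(-135,-50,48)])))
```

```text
[[-127.32328218    0.45427203   11.98968816]]
wrist cam loader [[-4.75825842e+01 -5.48749183e-02  1.95026105e+02]]
[[-119.11033835   -0.50700152   54.20584942]
 [-119.48385114   -0.63432578   54.39597901]]
[[-123.96867417   -0.53771103   44.64100145]
 [-124.77092286   -0.81325237   45.04937755]]
[ 76  74 119 138 139 128  33  34  23  22  22  22  22  23  12   9  11  11
  10   9  10  12  11  11  10  11   9  24] [ 76  75 124 137 136 128  60  61  61  61  61  60  61  62  61  61  61  61
  62  61  50  50  49  50  50  48  40  72]
[(236, [57, 128, 194]), (238, [54, 123, 193]), (240, [53, 119, 190]), (242, [50, 115, 183]), (244, [48, 112, 177]), (246, [29, 67, 107]), (248, [46, 76, 109]), (250, [114, 131, 140]), (252, [115, 132, 141]), (254, [119, 136, 145]), (256, [118, 136, 145]), (258, [130, 147, 151]), (260, [156, 181, 189]), (262, [51, 96, 153]), (264, [52, 97, 155]), (266, [52, 97, 155]), (268, [51, 98, 157])]
pred deck edge [[240.06448506 262.95855339]
 [276.72374362 262.93964417]
 [175.66704892 280.25810861]
 [377.66152747 280.13580522]]
```

Request:
play_rows:
  commands: [0,0,0.3,0,0,0,1,0,0,0.6,0,0,0,1,0,0,0.8,0,0,0,1,0,0,0.8,0,0,0,1]

```text
time: 6.0
eef_pos: [0.4801, -0.0776, 0.0033]
ee_rot: [-0.0, 0.999, 0.038, -0.0]
ft_force: [-0.3, 1.0, 0.2]
grip_width: 0.0001
finger_force: 0.0
```

Request:
play_rows:
  commands: [0,0,0.2,0,0,0,1,0,0,0.4,0,0,0,1,0,0,0.4,0,0,0,1]

```text
time: 6.3
eef_pos: [0.4803, -0.0776, -0.0004]
ee_rot: [-0.0, 0.999, 0.038, -0.0]
ft_force: [0.2, 0.1, -0.5]
grip_width: -0.0001
finger_force: 0.0
```

Request:
play_rows:
  commands: [0,0,0.15,0,0,0,1,0,0,0.3,0,0,0,1,0,0,0.3,0,0,0,1]

```text
time: 6.6
eef_pos: [0.4804, -0.0776, -0.0034]
ee_rot: [-0.0, 0.999, 0.038, -0.0]
ft_force: [-0.4, 0.7, -0.2]
grip_width: 0.0004
finger_force: 0.0
```

Run:
```python
from h import *
L=np.load("L.npy");r=read_camera("scene");w=read_camera("wrist");o=observe();print(w2l(L,o["eef_pos"]),o["ft_force"])
# where's gripper tip vs deck edge in wrist
print([ (v,w["color"][v,215].tolist()) for v in range(250,276,2)])
g=cv2.cvtColor(w["color"],cv2.COLOR_BGR2GRAY);print(g[245:275:2,274])
a=r["color"][190:240,150:200];cv2.imwrite("pics/c5.png",cv2.resize(a,None,fx=8,fy=8,interpolation=cv2.INTER_CUBIC))
# dark (gripper) mask lowest pixels
m=a.max(2)<70;ys,xs=np.where(m);i=np.argsort(-ys)[:12];print([(x+150,y+190) for x,y in zip(xs[i],ys[i])])
print("pred for tip 33/40 above:",proj(r,l2w(L,[(-127,0,w2l(L,o['eef_pos'])[0,2]+k) for k in(0,30,35,40)])))
```

```text
[[-127.48162603    0.49773329   -3.17005605]] [ 1.13345097 -0.41870379 -0.00659087]
[(250, [55, 128, 191]), (252, [56, 125, 192]), (254, [53, 120, 191]), (256, [52, 118, 187]), (258, [48, 113, 180]), (260, [48, 111, 176]), (262, [46, 108, 170]), (264, [52, 105, 162]), (266, [114, 131, 140]), (268, [113, 130, 138]), (270, [112, 129, 137]), (272, [114, 131, 140]), (274, [97, 114, 126])]
[91 91 91 88 86 82 80 78 76 74 37 22 20 22  9]
[(np.int64(176), np.int64(236)), (np.int64(168), np.int64(229)), (np.int64(169), np.int64(223)), (np.int64(170), np.int64(223)), (np.int64(171), np.int64(223)), (np.int64(172), np.int64(223)), (np.int64(172), np.int64(222)), (np.int64(171), np.int64(222)), (np.int64(170), np.int64(222)), (np.int64(168), np.int64(222)), (np.int64(169), np.int64(222)), (np.int64(158), np.int64(221))]
pred for tip 33/40 above: [[177.80666736 233.35884074]
 [175.21910924 225.62290666]
 [174.77487073 224.29478198]
 [174.3267959  222.95518796]]
```

View pics/c5.png

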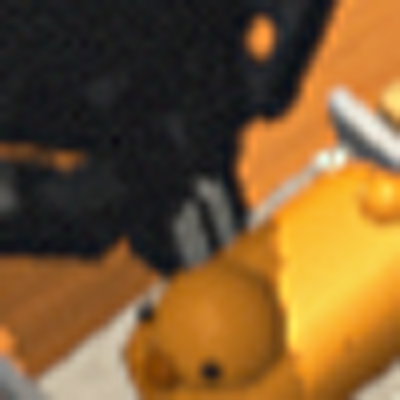

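The tips are now hidden just behind the bun's head, so the whole gripper really sits 30 mm or more higher than reported along the tool axis. I'll keep stepping down until I feel the deck.

Request:
play_rows:
  commands: [0,0,0.15,0,0,0,1,0,0,0.3,0,0,0,1,0,0,0.3,0,0,0,1]

```text
time: 7.0
eef_pos: [0.4803, -0.0777, -0.0064]
ee_rot: [-0.0, 0.999, 0.038, -0.0]
ft_force: [0.0, -0.7, -0.7]
grip_width: 0.0001
finger_force: 0.0
```

Request:
play_rows:
  commands: [0,0,0.15,0,0,0,1,0,0,0.3,0,0,0,1,0,0,0.3,0,0,0,1]

```text
time: 7.3
eef_pos: [0.4803, -0.0776, -0.0094]
ee_rot: [-0.0, 0.999, 0.038, -0.0]
ft_force: [-0.4, -0.1, 0.8]
grip_width: -0.0004
finger_force: 0.0
```

Request:
play_rows:
  commands: [0,0,0.15,0,0,0,1,0,0,0.3,0,0,0,1,0,0,0.3,0,0,0,1]

```text
time: 7.6
eef_pos: [0.4806, -0.0778, -0.0098]
ee_rot: [-0.0, 0.999, 0.038, -0.0]
ft_force: [-14.4, 4.1, 28.6]
grip_width: -0.0
finger_force: 14.1
```

Contact came at a reported z of about -9.5 mm, so the true tip is about 39.5 mm behind the reported TCP along the tool axis. I'll correct the helper for that, lift off and push.

```bash
sed -i 's/^a=L\[2\]/o["eef_pos"]=o["eef_pos"]-M.apply([0,0,.0395])\na=L[2]/' go.py
cat > bun.py <<'E'
from h import *
L=np.load("L.npy")
for n in("top","scene","wrist"):
    T=read_camera(n);h=cv2.cvtColor(T["color"],cv2.COLOR_BGR2HSV);m=cv2.inRange(h,(10,150,110),(21,255,255))
    mm=np.zeros_like(m);cv2.fillPoly(mm,[proj(T,l2w(L,[(-133,48,32),(-133,-48,32),(30,-48,32),(30,48,32)])).astype(int)],255)
    cs=cv2.findContours(m&mm,0,1)[0]
    if not cs: print(n,"none");continue
    cs=max(cs,key=cv2.contourArea);w=w2l(L,onz(T,cs[:,0,:].astype(float),.045))
    print(n,"area",cv2.contourArea(cs),"x",w[:,0].min().round(),w[:,0].max().round(),"y",w[:,1].min().round(),w[:,1].max().round(),cv2.minAreaRect(w[:,:2].astype(np.float32)))
E
python3 bun.py; python3 go.py 0 -29 0 38
```

```text
top area 216.5 x -112.0 -70.0 y 11.0 41.0 ((-91.11463928222656, 26.53790283203125), (26.419614791870117, 42.48406219482422), 84.75244903564453)
scene area 897.5 x -123.0 -69.0 y -35.0 45.0 ((-96.07746124267578, 4.837543487548828), (79.75263214111328, 54.67911911010742), 89.59648895263672)
wrist area 14725.5 x -120.0 -72.0 y -40.0 44.0 ((-96.05338287353516, 2.2969894409179688), (48.43654251098633, 83.78314208984375), 0.014489995315670967)
t 7.75 loader [[-127.3    0.4   29.7]] F [-13.4   2.3  27.8] grip 0.0001 j [-0.27  0.03  1.98 -0.    1.13  1.23]
turn [-0.     0.001 -0.   ]
[-29.   0.  38.] shift cm [ 9.83  0.04 -0.83]
```

Request:
play_rows:
  commands: [0,0,-0.5,0,0,0,1,0,0,-0.8,0,0,0,1,0,0,-0.8,0,0,0,1]

```text
time: 8.05
eef_pos: [0.481, -0.0778, -0.0037]
ee_rot: [0.0, 0.999, 0.038, 0.0]
ft_force: [-0.7, -0.9, -0.1]
grip_width: -0.0001
finger_force: 0.0
```

```bash
python3 bun.py; python3 go.py 0 -29 0 38
```

```text
top area 229.0 x -112.0 -70.0 y 9.0 41.0 ((-91.18359375, 25.52387237548828), (28.451793670654297, 42.53219223022461), 84.75244903564453)
scene area 898.0 x -123.0 -69.0 y -35.0 45.0 ((-96.07746124267578, 4.837543487548828), (79.75263214111328, 54.67911911010742), 89.59648895263672)
wrist area 13735.0 x -120.0 -72.0 y -39.0 44.0 ((-95.94452667236328, 2.325469970703125), (48.2065544128418, 83.48446655273438), 0.0008637415012344718)
t 8.20 loader [[-127.6    0.6   35.1]] F [ 0.3 -0.6  0.9] grip 0.0001 j [-0.27  0.02  1.98  0.    1.14  1.23]
turn [-0.  0. -0.]
[-29.   0.  38.] shift cm [ 9.86  0.05 -0.3 ]
```

Request:
play_rows:
  commands: [0.8,0,0,0,0,0,1,1.6,0,0,0,0,0,1,2.4,0,0,0,0,0,1,3.2,0,0,0,0,0,1,4,0,0,0,0,0,1,4.8,0,0,0,0,0,1,5.6,0,0,0,0,0,1,6.4,0,0,0,0,0,1,7.2,0,0,0,0,0,1,7.7,0,0,0,0,0,1]

```text
time: 9.2
eef_pos: [0.5582, -0.0718, -0.004]
ee_rot: [0.0, 0.999, 0.038, 0.0]
ft_force: [-1.1, -0.4, 0.8]
grip_width: 0.0
finger_force: 0.6
```

```bash
python3 bun.py; python3 go.py 0 -29 0 38
```

```text
top area 80.5 x -29.0 4.0 y 25.0 41.0 ((-11.908537864685059, 34.3372802734375), (13.855140686035156, 34.263702392578125), 79.97167205810547)
scene area 933.5 x -45.0 6.0 y -35.0 45.0 ((-19.484357833862305, 4.9967803955078125), (51.39106750488281, 79.531982421875), 0.08549933135509491)
wrist area 12335.5 x -44.0 3.0 y -39.0 44.0 ((-20.563364028930664, 2.4477310180664062), (47.20833969116211, 83.67918395996094), 0.5656253099441528)
t 9.35 loader [[-50.    0.4  35.5]] F [ 0.2 -1.   0.3] grip 0.0 j [-0.22  0.21  1.77  0.    1.16  1.28]
turn [ 0. -0. -0.]
[-29.   0.  38.] shift cm [ 2.1   0.04 -0.25]
```

Request:
play_rows:
  commands: [0.6,0,0,0,0,0,1,1.2,0,0,0,0,0,1,1.6,0,0,0,0,0,1,1.9,0,0,0,0,0,1,2.1,0,0,0,0,0,1,2.1,0,0,0,0,0,1]

```text
time: 9.95
eef_pos: [0.5786, -0.0703, -0.0041]
ee_rot: [0.0, 0.999, 0.038, 0.0]
ft_force: [-0.4, 0.7, 1.1]
grip_width: -0.0002
finger_force: 0.0
```

```bash
python3 bun.py; python3 go.py 0 -29 0 38
```

```text
top area 59.5 x -6.0 28.0 y 29.0 40.0 ((11.147823333740234, 35.61852264404297), (10.371184349060059, 33.79319381713867), 84.75244903564453)
scene area 896.5 x -23.0 24.0 y -35.0 45.0 ((0.11748123168945312, 4.752464294433594), (80.07457733154297, 47.018157958984375), 89.93421173095703)
wrist area 13776.0 x -25.0 24.0 y -40.0 44.0 ((-0.15536117553710938, 2.123992919921875), (48.752586364746094, 83.91425323486328), 0.0016356203705072403)
t 10.10 loader [[-29.4   0.5  35.4]] F [-0.3 -0.2 -0.1] grip 0.0 j [-0.21  0.26  1.71  0.    1.17  1.29]
turn [-0. -0. -0.]
[-29.   0.  38.] shift cm [ 0.04  0.05 -0.26]
```

Request:
play_rows:
  commands: [-1.5,0,0,0,0,0,1,-3,0,0,0,0,0,1,-3,0,-4,0,0,0,1,-3,0,-8,0,0,0,1,-3,0,-11.5,0,0,0,1,-3,0,-11.5,0,0,-0.15,1,-3,0,-11.5,0,0,-0.3,1]

```text
time: 10.8
eef_pos: [0.5497, -0.0729, 0.1132]
ee_rot: [0.001, 0.982, 0.19, 0.002]
ft_force: [-0.3, -0.3, -0.7]
grip_width: 0.0
finger_force: 0.0
```

```bash
python3 bun.py; python3 go.py 1.571 0 142 150
```

```text
top area 426.0 x -17.0 28.0 y -8.0 41.0 ((5.428661346435547, 15.841522216796875), (45.013092041015625, 49.24851608276367), 0.9408978819847107)
scene area 886.0 x -23.0 23.0 y -35.0 45.0 ((0.11249923706054688, 4.7123565673828125), (46.27910232543945, 80.15210723876953), 0.25750330090522766)
wrist area 6829.0 x -20.0 26.0 y -44.0 42.0 ((3.175180435180664, -0.9021072387695312), (85.4140853881836, 45.9326171875), 89.9336166381836)
t 10.95 loader [[-59.6   0.5 150.4]] F [0.2 0.1 0.5] grip 0.0004 j [-0.22  0.06  1.72  0.    1.37  0.97]
turn [ 0.    -0.    -1.275]
[  0. 142. 150.] shift cm [  9.83 -11.8    0.04]
```

Request:
play_rows:
  commands: [9.8,-11.8,0,0,0,-1.275,1,9.8,-11.8,0,0,0,-1.275,1,9.8,-11.8,0,0,0,-1.275,1,9.8,-11.8,0,0,0,-1.275,1,9.8,-11.8,0,0,0,-1.275,1,9.8,-11.8,0,0,0,-1.275,1,9.8,-11.8,0,0,0,-1.275,1,9.8,-11.8,0,0,0,-1.275,1,9.8,-11.8,0,0,0,-1.275,1,9.8,-11.8,0,0,0,-1.275,1]

```text
time: 11.95
eef_pos: [0.5958, 0.0732, 0.1103]
ee_rot: [-0.0, 0.679, 0.734, -0.0]
ft_force: [0.2, -0.5, 0.1]
grip_width: 0.0
finger_force: 0.0
```

```bash
python3 go.py 1.571 0 143 150 0 143 85
```

```text
t 11.95 loader [[ -0.9 142.1 149.8]] F [ 0.2 -0.5  0.1] grip 0.0 j [ 0.04  0.18  1.58  0.    1.38 -0.04]
turn [-0.001 -0.     0.   ]
[  0. 143. 150.] shift cm [ 0.09  0.09 -0.02]
[  0. 143.  85.] shift cm [0.09 0.1  6.48]
```

Request:
play_rows:
  commands: [0.1,0.1,2,0,0,0,1,0.1,0.1,4,0,0,0,1,0.1,0.1,5.5,0,0,0,1,0.1,0.1,6.3,0,0,0,1,0.1,0.1,6.3,0,0,0,1]

```text
time: 12.45
eef_pos: [0.5959, 0.0742, 0.0462]
ee_rot: [-0.001, 0.679, 0.734, -0.001]
ft_force: [-0.9, -0.7, -0.7]
grip_width: 0.0001
finger_force: 0.0
```

```bash
python3 go.py 1.571 0 21 87
```

```text
t 12.45 loader [[ -0.7 143.2  85.7]] F [-0.9 -0.7 -0.7] grip 0.0001 j [ 0.04  0.25  1.63  0.    1.27 -0.04]
turn [-0.003 -0.     0.002]
[ 0. 21. 87.] shift cm [-12.22   0.05  -0.13]
```

Now push the ram in along tool -x. The end should be near -12.2 cm, so I'll stop short of that first.

Request:
play_rows:
  commands: [-1,0,0,0,0,0,1,-2,0,0,0,0,0,1,-3,0,0,0,0,0,1,-4,0,0,0,0,0,1,-5,0,0,0,0,0,1,-6,0,0,0,0,0,1,-7,0,0,0,0,0,1,-8,0,0,0,0,0,1,-9,0,0,0,0,0,1,-10,0,0,0,0,0,1]

```text
time: 13.45
eef_pos: [0.6055, -0.0252, 0.0489]
ee_rot: [-0.0, 0.678, 0.735, 0.001]
ft_force: [-1.3, 8.5, 1.4]
grip_width: 0.0001
finger_force: 4.3
```

Request:
play_rows:
  commands: [-0.6,0,0,0,0,0,1,-1.2,0,0,0,0,0,1,-1.6,0,0,0,0,0,1,-1.8,0,0,0,0,0,1,-1.8,0,0,0,0,0,1]

```text
time: 13.95
eef_pos: [0.6068, -0.0433, 0.0488]
ee_rot: [-0.0, 0.679, 0.735, 0.001]
ft_force: [-1.5, 7.2, 2.0]
grip_width: -0.0
finger_force: 3.7
```

```bash
python3 go.py 1.571 0 21 87;python3 bun.py
```

```text
t 13.95 loader [[ 1.1 25.1 88.3]] F [-1.5  7.2  2. ] grip -0.0 j [-0.16  0.26  1.61  0.    1.27 -0.24]
turn [ 0.001 -0.002  0.003]
[ 0. 21. 87.] shift cm [-0.41 -0.11  0.13]
top none
scene area 12.0 x -63.0 -29.0 y -45.0 -40.0 ((-46.166038513183594, -41.4134407043457), (34.50389862060547, 4.373953342437744), 4.36311674118042)
wrist area 0.0 x -125.0 -124.0 y 41.0 41.0 ((-124.45533752441406, 40.83784484863281), (0.6310957074165344, 0.0), -100.96434783935547)
```

Request:
play_rows:
  commands: [-0.2,0,0,0,0,0,1,-0.4,0,0,0,0,0,1,-0.5,0,0,0,0,0,1,-0.5,0,0,0,0,0,1]

```text
time: 14.5
eef_pos: [0.6072, -0.0479, 0.0489]
ee_rot: [-0.0, 0.678, 0.735, 0.001]
ft_force: [-2.2, 7.9, 1.2]
grip_width: 0.0002
finger_force: 4.0
```

Request:
play_rows:
  commands: [-0.2,0,0,0,0,0,1,-0.3,0,0,0,0,0,1,-0.3,0,0,0,0,0,1]

```text
time: 14.8
eef_pos: [0.6073, -0.0491, 0.0489]
ee_rot: [-0.001, 0.678, 0.735, 0.002]
ft_force: [-3.4, 14.8, 3.8]
grip_width: 0.0003
finger_force: 7.6
```

Request:
play_rows:
  commands: [-0.2,0,0,0,0,0,1,-0.3,0,0,0,0,0,1,-0.3,0,0,0,0,0,1]

```text
time: 15.1
eef_pos: [0.6072, -0.0491, 0.0489]
ee_rot: [-0.003, 0.678, 0.735, 0.003]
ft_force: [-3.8, 27.4, 5.8]
grip_width: -0.0001
finger_force: 13.6
```

The hard stop is reached: 27 N with no further travel. I'll back off with the ram, then rise.

Request:
play_rows:
  commands: [0.5,0,0,0,0,0,1,2,0,0,0,0,0,1,3.5,0,0,0,0,0,1,5,0,0,0,0,0,1,6.5,0,0,0,0,0,1,8,0,0,0,0,0,1,9.5,0,0,0,0,0,1,11,0,0,0,0,0,1,12.3,0,0,0,0,0,1,13,0,0,0,0,0,1]

```text
time: 16.1
eef_pos: [0.5967, 0.0763, 0.0476]
ee_rot: [-0.0, 0.678, 0.735, -0.0]
ft_force: [-0.1, -0.1, 0.0]
grip_width: 0.0002
finger_force: 0.0
```

Request:
play_rows:
  commands: [0,0,0,0,0,0,1,0,0,-4,0,0,0,1,0,0,-8,0,0,0,1,0,0,-12,0,0,0,1,0,0,-15,0,0,0,1,0,0,-15,0,0,0,1]

```text
time: 16.7
eef_pos: [0.6004, 0.0745, 0.2044]
ee_rot: [0.004, 0.679, 0.735, 0.003]
ft_force: [0.3, 0.1, 1.0]
grip_width: 0.0002
finger_force: 0.0
```

```bash
python3 bun.py; python3 go.py 1.571 0 -110 240
python3 - <<'E'
from h import *
L=np.load("L.npy");T=read_camera("top");im=T["color"].astype(int)
red=((im[:,:,2]>120)&(im[:,:,1]<50)&(im[:,:,0]<60))
print("red plate cols at rows",[(r,np.where(red[r,270:380])[0][[0,-1]]+270) for r in (210,214,218) if red[r,270:380].any()])
# scene: carton interior colours through window
h=cv2.cvtColor(T["color"],cv2.COLOR_BGR2HSV)
for x in(-10,0,10):print([T["color"][tuple(proj(T,l2w(L,(x,y,97)))[0][::-1].astype(int))].tolist() for y in range(-80,-150,-10)])
np.save("t_after.npy",T["color"])
E
```

```text
top none
scene area 22.0 x -70.0 -32.0 y -51.0 -46.0 ((-51.44091796875, -48.434329986572266), (3.9089224338531494, 38.063880920410156), 88.68778991699219)
wrist none
t 16.85 loader [[1.000e-01 1.435e+02 2.365e+02]] F [-0.2  0.4 -0.1] grip -0.0002 j [ 0.04  0.13  1.48 -0.    1.53 -0.04]
turn [-0.001  0.     0.003]
[   0. -110.  240.] shift cm [-25.35  -0.08  -0.34]
red plate cols at rows [(214, array([290, 293])), (218, array([290, 293]))]
[[0, 115, 164], [0, 115, 166], [146, 144, 187], [146, 155, 183], [145, 156, 171], [140, 155, 164], [0, 165, 193]]
[[0, 100, 160], [0, 59, 151], [144, 145, 184], [152, 166, 189], [148, 163, 185], [143, 154, 169], [31, 174, 197]]
[[0, 111, 163], [0, 41, 146], [146, 143, 186], [145, 157, 176], [147, 156, 170], [140, 156, 168], [48, 164, 187]]
```

The ram is back and the bun has left the trough. Next I'll go behind the leaning flap, with the tip above the carton top.

Request:
play_rows:
  commands: [-24.6,0,0,0,0,0,1,-24.6,0,0,0,0,0,1,-24.6,0,0,0,0,0,1,-24.6,0,0,0,0,0,1,-24.6,0,0,0,0,0,1,-24.6,0,0,0,0,0,1,-24.6,0,0,0,0,0,1,-24.6,0,0,0,0,0,1]

```text
time: 17.7
eef_pos: [0.616, -0.169, 0.1964]
ee_rot: [-0.001, 0.678, 0.735, -0.0]
ft_force: [-0.0, 0.4, -0.3]
grip_width: 0.0002
finger_force: 0.0
```

```bash
python3 go.py 1.571 0 -103 118
```

```text
t 17.70 loader [[   0.8 -100.9  235.9]] F [-0.   0.4 -0.3] grip 0.0002 j [-0.35  0.24  1.36  0.    1.55 -0.43]
turn [-0.002 -0.001  0.004]
[   0. -103.  118.] shift cm [-0.22 -0.06 11.79]
```

Request:
play_rows:
  commands: [-0.4,0,3,0,0,0,1,-0.4,0,6,0,0,0,1,-0.4,0,8,0,0,0,1,-0.4,0,9.5,0,0,0,1,-0.4,0,10.7,0,0,0,1,-0.4,0,11.6,0,0,0,1,-0.4,0,11.6,0,0,0,1]

```text
time: 18.4
eef_pos: [0.6165, -0.1734, 0.0808]
ee_rot: [-0.001, 0.678, 0.735, -0.0]
ft_force: [0.5, 0.4, -0.5]
grip_width: -0.0002
finger_force: 0.0
```

```bash
python3 go.py 1.571 0 -24 118 0 -20 118
```

```text
t 18.40 loader [[   0.9 -105.3  120.3]] F [ 0.5  0.4 -0.5] grip -0.0002 j [-0.35  0.31  1.48  0.    1.35 -0.43]
turn [-0.001 -0.001  0.004]
[  0. -24. 118.] shift cm [ 8.13 -0.05  0.23]
[  0. -20. 118.] shift cm [ 8.53 -0.05  0.24]
```

Request:
play_rows:
  commands: [1,0,0,0,0,0,1,2,0,0,0,0,0,1,3,0,0,0,0,0,1,4,0,0,0,0,0,1,5,0,0,0,0,0,1,6,0,0,0,0,0,1,7,0,0,0,0,0,1,7.7,0,0,0,0,0,1,8.3,0,0,0,0,0,1,8.3,0,0,0,0,0,1]

```text
time: 19.4
eef_pos: [0.6103, -0.0903, 0.0818]
ee_rot: [-0.0, 0.678, 0.735, 0.0]
ft_force: [-0.6, -0.0, -1.0]
grip_width: 0.0001
finger_force: 0.0
```

```bash
python3 go.py 1.571 0 -22 100 0 -22 50
python3 - <<'E'
from h import *
L=np.load("L.npy")
for n in("wrist","scene"):
    T=read_camera(n);h=cv2.cvtColor(T["color"],cv2.COLOR_BGR2HSV);m=cv2.inRange(h,(24,180,60),(36,255,255))
    # yellow pixels seen over the trough area / upright flap region
    for nm,q in {"upright":[(-20,-60,115),(20,-60,115),(20,-75,150),(-20,-75,150)],"30deg fwd":[(-20,-40,103),(20,-40,103),(20,-5,125),(-20,-5,125)],"level":[(-20,-45,96),(20,-45,96),(20,3,96),(-20,3,96)]}.items():
        mm=np.zeros_like(m);cv2.fillPoly(mm,[proj(T,l2w(L,q)).astype(int)],255);print(n,nm,(m&mm).sum()//255,mm.sum()//255,T["color"][mm>0].mean(0).round() if mm.any() else 0)
E
```

```text
t 19.40 loader [[  1.  -21.9 121.3]] F [-0.6 -0.  -1. ] grip 0.0001 j [-0.23  0.25  1.56  0.    1.33 -0.31]
turn [-0.    -0.     0.004]
[  0. -22. 100.] shift cm [-0.01 -0.1   2.13]
[  0. -22.  50.] shift cm [-0.01 -0.1   7.13]
wrist upright 0 6682 [19. 19. 19.]
wrist 30deg fwd 0 3546 [ 25.  64. 107.]
wrist level 0 5994 [ 66.  95. 121.]
scene upright 14 123 [ 24. 167. 211.]
scene 30deg fwd 15 551 [ 21. 106. 136.]
scene level 54 603 [ 16. 138. 177.]
```

Request:
play_rows:
  commands: [0,0,0.8,0,0,0,1,0,0,1.6,0,0,0,1,0,0,2.4,0,0,0,1,0,0,3.2,0,0,0,1,0,0,4,0,0,0,1,0,0,4.8,0,0,0,1,0,0,5.6,0,0,0,1,0,0,6.3,0,0,0,1,0,0,6.8,0,0,0,1,0,0,6.8,0,0,0,1]

```text
time: 20.5
eef_pos: [0.6096, -0.091, 0.0127]
ee_rot: [-0.001, 0.678, 0.735, -0.0]
ft_force: [-0.4, 0.6, -0.3]
grip_width: 0.0003
finger_force: 0.0
```

Request:
play_rows:
  commands: [-0.4,0,0,0,0,0,1,-0.8,0,0,0,0,0,1,-1.2,0,0,0,0,0,1,-1.5,0,0,0,0,0,1,-1.7,0,0,0,0,0,1,-1.7,0,0,0,0,0,1]

```text
time: 21.1
eef_pos: [0.6119, -0.1073, 0.0141]
ee_rot: [-0.001, 0.678, 0.735, 0.001]
ft_force: [-0.0, 6.1, 0.8]
grip_width: 0.0001
finger_force: 0.0
```

```bash
python3 go.py 1.571 0 -40 53
```

```text
t 21.10 loader [[  1.2 -39.1  53.6]] F [-0.   6.1  0.8] grip 0.0001 j [-0.26  0.33  1.59  0.    1.22 -0.34]
turn [ 0.    -0.002  0.004]
[  0. -40.  53.] shift cm [-0.09 -0.12  0.06]
```

Request:
play_rows:
  commands: [-0.2,0,0,0,0,0,1,-0.3,0,0,0,0,0,1,-0.3,0,0,0,0,0,1]

```text
time: 21.4
eef_pos: [0.6118, -0.1078, 0.014]
ee_rot: [-0.002, 0.678, 0.735, 0.001]
ft_force: [-2.0, 14.8, 3.3]
grip_width: -0.0001
finger_force: 0.0
```

Request:
play_rows:
  commands: [1,0,0,0,0,0,1,3,0,0,0,0,0,1,5,0,0,0,0,0,1,5,0,-4,0,0,0,1,5,0,-8,0,0,0,1,5,0,-12,0,0,0,1,5,0,-16,0,0,0,1,5,0,-16,0,0,0,1]

```text
time: 22.2
eef_pos: [0.6122, -0.0623, 0.1823]
ee_rot: [0.005, 0.678, 0.735, 0.003]
ft_force: [0.8, 0.8, -0.7]
grip_width: 0.0
finger_force: 0.0
```

Request:
play_rows:
  commands: [25,0,0,0,0,0,1,25,0,0,0,0,0,1,25,0,0,0,0,0,1,25,0,0,0,0,0,1,25,0,0,0,0,0,1,25,0,0,0,0,0,1]

```text
time: 22.8
eef_pos: [0.5867, 0.194, 0.1736]
ee_rot: [-0.001, 0.676, 0.737, 0.001]
ft_force: [-0.2, -0.6, 0.2]
grip_width: 0.0002
finger_force: 0.0
```

Run:
```python
from h import *
L=np.load("L.npy");A=cv2.imread("pics/scene0.png");T=read_camera("scene");B=T["color"];V=read_camera("top");A2=cv2.imread("pics/top0.png")
print(observe()["eef_pos"],observe()["ft_force"])
# flap open region should now look like background; window row; bun colour through window
for n,c,o in(("scene",T,A),("top",V,A2)):
    for nm,q in {"old flap":[(-26,-58,110),(26,-58,110),(26,-74,152),(-26,-74,152)],"level":[(-26,-47,96),(26,-47,96),(26,3,96),(-26,3,96)],"trough":[(-15,30,30),(20,30,30),(20,-20,30),(-15,-20,30)],"window":[(-12,-85,97),(12,-85,97),(12,-130,97),(-12,-130,97)]}.items():
        mm=np.zeros(B.shape[:2],np.uint8);cv2.fillPoly(mm,[proj(c,l2w(L,q)).astype(int)],255);print(n,nm,o[mm>0].mean(0).round(),c["color"][mm>0].mean(0).round())
im=V["color"].astype(int);red=((im[:,:,2]>120)&(im[:,:,1]<50)&(im[:,:,0]<60));print([np.where(red[r,270:380])[0][[0,-1]]+270 for r in(214,218) if red[r,270:380].any()])
d=np.abs(B.astype(int)-A).sum(2)>90;n,_,st,_=cv2.connectedComponentsWithStats(d.astype(np.uint8));print([s.tolist() for s in st[1:] if s[4]>60])
```

```text
[0.58767127 0.18886809 0.17349786] [-0.23431428 -0.87496719 -0.23380528]
scene old flap [ 15. 127. 184.] [ 61. 241. 247.]
scene level [236. 246. 242.] [243. 250. 247.]
scene trough [236. 246. 242.] [243. 251. 247.]
scene window [199. 195. 225.] [212. 209. 233.]
top old flap [  0. 100. 159.] [ 77. 169. 198.]
top level [148. 184. 190.] [148. 173. 182.]
top trough [181. 201. 202.] [189. 209. 210.]
top window [107. 134. 178.] [148. 155. 186.]
[array([289, 293]), array([290, 293])]
[[0, 0, 21, 17, 236], [70, 0, 17, 17, 90], [88, 0, 51, 37, 1350], [289, 0, 71, 124, 5949], [106, 47, 43, 58, 1456], [21, 80, 34, 55, 553], [120, 93, 28, 23, 307], [126, 117, 26, 17, 265], [107, 135, 135, 159, 7058], [0, 136, 106, 91, 4726], [58, 136, 27, 16, 82], [229, 180, 81, 34, 886], [234, 197, 81, 60, 893], [256, 214, 68, 67, 1473]]
```

```bash
python3 -c "
from plant import workorder
print(workorder.close_job())"
```

```text
the job is handed in; nothing more can be done
None
```

I handed the job in at about 23 s of the 64 s limit. The bun is packed in the carton, the ram has sprung back and the flap is shut, judging by forces and camera checks since I couldn't see inside the carton and got no verdict back.

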